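Push a parts tote up a stocking ramp and seat it behind the lip

ROBOT

A 6-joint arm with a two-finger parallel gripper is mounted at the origin on the work surface. World frame = base frame: x ahead of the robot, y to its left, z up, the work surface at z = 0. Lengths are in m, angles in rad, forces in N, time in s.
With the tool pointing down it reaches from about 0.275 to 1 m from the base axis. Payload 8.4 kg.
Tool frame: the origin (TCP) lies at the very end of the fingers, on their centre line; the grasp point (between the pads) lies 19 mm behind it (pinch_z is the distance from the TCP to the grasp point, in m); z points along the fingers, y is the direction in which the jaws open and shut (so a half turn about z gives the same grasp; the last joint's range is limited). The gripper opens to 85 mm and grips with 20 to 120 N. Pads are 22 mm wide; open, the fingers measure 114 mm over their backs; the gripper's body (76 mm by 85 mm) begins 54 mm behind the grasp point. The pads swing forward as they close: fully open they stand 13 mm farther back than shut.
Start: joints at [-1.154, 0.353, 1.633, -0, 1.155, -0.002], TCP at [0.254, -0.571, 0.231] pointing down, gripper open.
Joint ranges: [-2.63, 2.63], [-0.92, 2.1], [0.06, 2.66], [-1.3, 4.44], [0, 2.69], [-3.02, 3.02]. Speed limits (rad/s): [2.22, 2.22, 2.79, 3.14, 3.14, 3.14].

INTERFACE

Orientations are given as a unit quaternion [x, y, z, w].
In Python, from rig import sense, capture, finish_job, pinch_z gives the robot as it stands.
- The arm moves only by the tool carry_out, never from a script. Its argument "motion" is a list of rows, each a list of 7 numbers: the finger opening in m, from 0 to 0.0854, then the shift along the tool's x, y, z in m, then the turn, a rotation vector about the tool's x, y, z in degrees. A call has exactly 8 rows; each row is the pose to reach, as a shift and turn from the pose measured when the call began, along the tool's axes at that moment; what a row does not reach only later rows make up. A row lasts 1/10 s, in which the tool goes at most 50 mm and 8.59 degrees, less where a joint would pass 70% of its speed; a pose out of reach is approached as far as the arm can. A call with a gripper value outside its range is refused whole. The fingers move at their own pace and stop on an object; "force" is the grip in N (left out, the last holds). Time passes only in rows, so rows that repeat a pose let the fingers close, or fill a call up. It gives the time, the measured TCP pose, the force and the opening at its end, in the units of the state.
- sense(): the state, without advancing time (a new reading comes with each control period).
- capture(name): name is "side" or "top"; returns a dict with "color" (400x640x3 uint8, red, green, blue), "depth" (400x640 float32, m along the optical axis (not along the pixel's ray), 0 where there is no reading), "vfov" (degrees; the focal length in pixels is half the picture's height over the tangent of half this angle, whatever the lens; pixels are square), "cx", "cy" (the principal point, pixels), "xyz" and "rotation" of the camera in the world. Camera axes: x right, y down, z forward; pixel columns grow to the right and rows downward; lengths in m; the calibration is good to about 2 mm. A picture is of the moment at which its call begins.
- finish_job(): hands the job in, once; it reports no verdict.
The state is a dict: "time_s": time; "joints": joint angles; "qvel": joint speeds; "tau": joint torques, N m; "tool_pos": TCP position; "ee_rot": TCP orientation; "contact_force": force on the tool from outside, world axes, zero at the start; "ft_torque": the same for the moment, N m; "width": finger opening in m.
Only numpy, scipy, OpenCV 4.12 (cv2) and the standard library are available. Lean on these libraries where they do the work, as an engineer would, in place of code of your own. Each camera call takes 0.05 s, during which the arm holds its last target. There are 200 camera calls.

TASK

Line the tote of sprockets up with the foot of the ramp, then push it up the ramp between the rails until its rear lower edge drops behind the lip and it sits flat in the bay against the spring buffer, and let go of it. Slide it rather than carry it up, push gently so that the buffer is not driven hard against its end, keep the tote from tipping over, and leave the bottle, the jar and the wrench where they are.

Things in the scene. Friction and masses are not known exactly. Their poses are not given: they have to be found in the camera images.
- tote_grip (a point): Centre of the tote's grip bar (mm: 70 long along x, 16 wide, 24 high), over the tote's middle, 68 above its underside. Tote: loose grey plastic open box with sprockets in it, 120 long (x), 90 wide (y), 42 high; bar top at 80; z up. 0.52 to 0.88 kg; slippery walls and underside (friction about 0.2), bar not slippery. Its ends look alike; the -x end, the heel, starts away from the ramp and goes up last.
- tote_heel (a point): Middle of the tote's rear lower edge, on its underside, 60 mm behind its centre; same axes as the tote. This edge must drop behind the lip.
- stand: The fixed ramp. Origin: middle of its foot, on the bench; x level, the way the slope climbs; z up. Two plywood rails 98 mm apart stand 20 above the deck all along; two wings 24 high splay out 0.42 rad over the last 40 before the foot, as a funnel. Beyond the lip a spring buffer lies across the bay: rubber bar, face 20 high from 2 above the bay floor; 1.3 N per mm from zero, hard end after 6 mm.
- deck: Smooth deck of the ramp. Same origin; x up the 18 degree slope, z square to it. Flat to the lip, a step DOWN of 8 mm into the bay (floor parallel, at z = -8). The lip is at x = 92 to 128, unmeasured: lip and buffer are clamped there as one. Buffer face 118 past the lip, so the tote presses it in 2 to 4 before its heel can drop. Sliding up takes 2 to 6 N; let go on the slope, it slides back.
- oil_mid (a point): Bystander: small white oil bottle, 48 mm across, 130 high; at its middle.
- grease_mid (a point): Bystander: squat jar, 64 mm across, 60 high; at its middle.
- wrench: Bystander: steel wrench lying on the bench.
There are look-alikes about, which are no part of the job. Leave any pink or turquoise look-alike of the part that bears tote_grip alone.

How it is judged:
On the way, in this order (a step that is already met when the one before it is completed fails the run):
1. the tote is lined up on the foot of the ramp: heel within 15 mm of the ramp's middle line, square to within 0.1 rad, heel between 150 mm before the foot and the foot (x of tote_heel in the frame of deck between -0.15 and 0 m and y of tote_heel in the frame of deck between -0.015 and 0.015 m and angle between the y axis of tote_heel and the y axis of deck, either way round below 0.1 rad), for 0.2 s.
2. the tote slides on the sloping deck: heel 15 to 85 mm up the deck and within 12 mm of it (x of tote_heel in the frame of deck between 0.015 and 0.085 m and z of tote_heel in the frame of deck below 0.012 m and contact force between tote and deck above 0.5 N), for 0.2 s.
At the end, for the whole second after the job is handed in: The tote's heel is down behind the lip (more than 5.5 mm below the level of the deck, 88 to 138 mm up the slope), its floor parallel to the deck within 0.04 rad, at rest and released (x of tote_heel in the frame of deck between 0.088 and 0.138 m and z of tote_heel in the frame of deck below -0.0055 m and angle between the z axis of tote_heel and the z axis of deck, either way round below 0.04 rad and linear speed of tote below 0.02 m/s); the robot touches nothing.
It fails at once if the tote is pressed on the buffer with more than 15 N (its spring gives 7.8 N when fully in) (contact force between tote and buffer above 15 N).
It fails at once if the tote is carried: heel more than 25 mm off the deck while past 20 mm up the slope (x of tote_heel in the frame of deck above 0.02 m and z of tote_heel in the frame of deck above 0.025 m).
It fails at once if the tote tips over (more than 0.8 rad) (angle between tote_grip's own z axis and vertical above 0.8 rad).
It fails at once if the bottle, the jar or the wrench is moved more than 20 mm (distance of any of oil_mid, grease_mid, wrench from where it was at the start of the episode above 0.02 m).
It also fails if it takes over 64 s, if anything falls off the work surface, if the arm or the gripper's body presses on something with over 40 N, if the wrist force passes 120 N, or if a joint passes its speed limit or range.

## Working session

There is one attempt and no reset: what is moved stays moved. The work goes in short steps, Python scripts to look and compute and a tool call to move; the robot and the scene stay as the last step left them, time stands still between calls to the robot, and variables do not carry over. Pictures are saved under pics/ and viewed, about 8 in all and at most 12, crops included, and the job is handed in when it is done.

Besides the shell and the picture viewer there is one more tool, called after "Request:" as name(argument=value, ...), one argument or row to a line, values as JSON. carry_out: Moves the arm, as the interface text tells. Its arguments: {"type":"object","properties":{"motion":{"type":"array","items":{"type":"array","items":{"type":"number"}}},"force":{"type":"number"}},"required":["motion"]}

```bash
ls; mkdir -p pics; python3 - <<'E'
from rig import *
import cv2,numpy as np
s=sense();print(s, pinch_z)
for n in("top","side"):
    c=capture(n);cv2.imwrite(f"pics/{n}0.png",c["color"][:,:,::-1]);np.savez(f"{n}0.npz",**c)
    print(n,c["vfov"],c["cx"],c["cy"],c["xyz"],c["rotation"],(c["depth"]>0).mean())
E
```

```text
pics
{'time_s': 0.0, 'joints': array([-1.15441936e+00,  3.53629024e-01,  1.63413797e+00, -4.11952860e-05,
        1.15518936e+00, -2.37494488e-03]), 'qvel': array([ 1.27117112e-04,  4.97227073e-04,  1.83902007e-03, -9.36574846e-04,
       -4.78853219e-04, -2.82893614e-05]), 'tau': array([-4.77987360e-04, -6.05259633e+01, -3.42067587e+01, -3.15373609e-05,
        9.51294496e-03,  8.99230344e-06]), 'tool_pos': array([ 0.25394876, -0.57056393,  0.23057198]), 'ee_rot': array([ 9.78158854e-01,  2.07857622e-01, -1.58573874e-04, -6.63420498e-04]), 'contact_force': array([-0.54703439, -0.29267473, -0.14961132]), 'ft_torque': array([ 0.02352833, -0.0127763 ,  0.00588955]), 'width': 0.08545812924702871} 0.0187
top 49.85050403972101 312.8129796222242 191.6472290388653 [ 0.43594767 -0.01288411  1.05130173] [ 0.71317534 -0.69866885  0.04432959 -0.03574437] 0.996265625
side 45.12941095238635 320.7466412230709 192.96281147404136 [0.21705165 0.8939246  0.75215319] [-0.16738899  0.87089174 -0.4553608   0.07858147] 0.9960546875
```

View pics/top0.png

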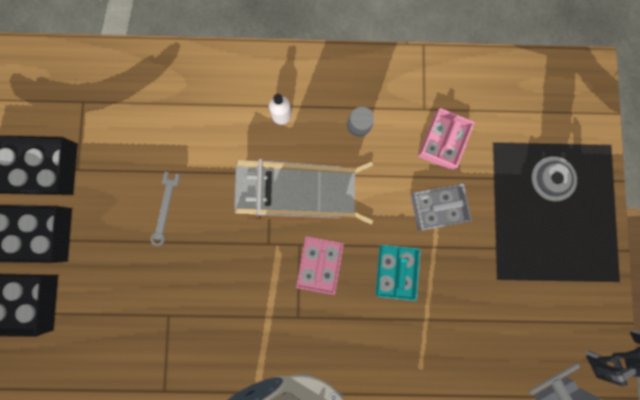

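View pics/side0.png

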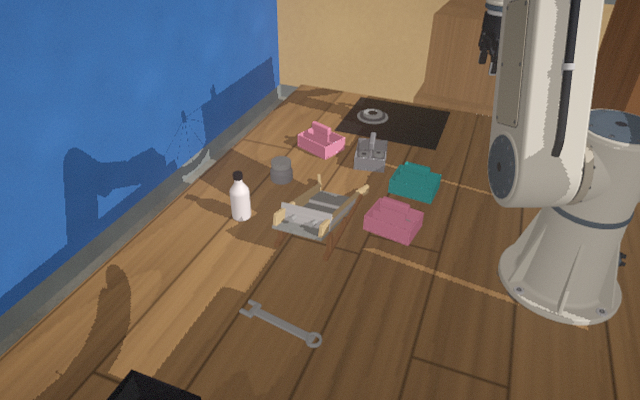

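Top view: the tote is at about (441,206). The ramp's foot is near column 355, with wings out to 372, the lip line near 320 and the buffer near 266; it climbs to the left. The bottle is at (280,108), the jar at (360,121) and the wrench at (164,208). Next I'll measure with depth.

```bash
cat > h.py <<'E'
import numpy as np,cv2
from scipy.spatial.transform import Rotation as R
def pts(c):
    f=200/np.tan(np.radians(float(c["vfov"]))/2)
    v,u=np.mgrid[0:400,0:640]; d=c["depth"].astype(float)
    p=np.stack([(u-c["cx"])/f*d,(v-c["cy"])/f*d,d],-1)
    r=np.array(c["rotation"]); r=R.from_quat(r) if r.size==4 else R.from_matrix(r)
    return p@r.as_matrix().T+c["xyz"]
def rect(P,m):
    q=P[m][:,:2]*1000; return cv2.minAreaRect(q.astype(np.float32)),len(q)
E
python3 - <<'E'
from h import *
c=dict(np.load("top0.npz")); P=pts(c); Z=P[...,2]
np.set_printoptions(precision=4,suppress=True)
print("bench z",np.median(Z[220:235,330:360]),np.median(Z[60:90,440:480]))
w=np.zeros((400,640),bool); w[178:236,405:478]=1
for lo,hi in((.03,.055),(.065,.1),(.02,.1)):
    m=w&(Z>lo)&(Z<hi); print(lo,hi,rect(P,m),np.median(Z[m]))
# deck profile along row
for u in range(228,380,4):
    print(u,*[P[r,u].round(4) for r in (172,188,205)])
for n,(u,v) in dict(oil=(280,110),jar=(360,118)).items(): print(n,P[v,u])
im=cv2.resize(c["color"][140:250,220:490,::-1],None,fx=2.9,fy=2.9,interpolation=cv2.INTER_CUBIC);cv2.imwrite("pics/crop0.png",im)
E
```

```text
bench z 0.0011501732437992906 0.0006369496425082666
0.03 0.055 (((522.9620971679688, -330.225341796875), (90.03145599365234, 121.127197265625), 11.380435943603516), 442) 0.04154511357019719
0.065 0.1 (((522.6126708984375, -329.2912902832031), (16.01325225830078, 69.30908966064453), 11.289571762084961), 224) 0.08021525419730968
0.02 0.1 (((522.7855834960938, -329.65338134765625), (90.04170989990234, 122.10256958007812), 11.520771980285645), 778) 0.042426403232676324
228 [0.5999 0.1855 0.0004] [ 0.5604  0.1841 -0.0014] [ 0.5186  0.1825 -0.0021]
232 [ 0.6008  0.1763 -0.0036] [0.5604 0.174  0.0006] [0.5185 0.172  0.0017]
236 [0.5874 0.1517 0.0833] [0.5512 0.1508 0.08  ] [0.5125 0.1491 0.0807]
240 [0.5881 0.1432 0.0799] [0.5516 0.1421 0.078 ] [0.5128 0.1404 0.0787]
244 [0.5888 0.1345 0.0769] [0.5522 0.1335 0.0747] [0.5132 0.1316 0.0771]
248 [0.5894 0.1258 0.0745] [0.5522 0.1241 0.0765] [0.5138 0.1234 0.0715]
252 [0.5901 0.117  0.0712] [0.5528 0.1155 0.073 ] [0.5139 0.1142 0.0724]
256 [0.5886 0.1066 0.0818] [0.5515 0.1048 0.0856] [0.5127 0.103  0.0899]
260 [0.585  0.0947 0.1057] [0.554  0.
[... 1680 characters left out ...]
 -0.1092  0.0146] [ 0.5657 -0.1103  0.007 ] [ 0.5242 -0.111   0.0046]
352 [ 0.6032 -0.1183  0.0215] [ 0.5668 -0.1208  0.0002] [ 0.5247 -0.1211  0.0014]
356 [ 0.6038 -0.1283  0.019 ] [ 0.5667 -0.1305  0.0022] [ 0.525  -0.1311 -0.0001]
360 [ 0.6073 -0.1404 -0.0008] [ 0.5669 -0.1402  0.003 ] [ 0.5254 -0.1412 -0.0025]
364 [ 0.6071 -0.15    0.0013] [ 0.5674 -0.1504  0.0002] [ 0.5253 -0.1505  0.0016]
368 [ 0.6077 -0.1602 -0.0006] [ 0.5674 -0.1601  0.0018] [ 0.5255 -0.1604  0.0011]
372 [ 0.6078 -0.1701 -0.0003] [ 0.568  -0.1704 -0.0013] [ 0.5255 -0.1698  0.0037]
376 [ 0.6074 -0.1794  0.0037] [ 0.5679 -0.1798  0.0017] [ 0.5261 -0.1803 -0.0006]
oil [0.7326 0.0556 0.0895]
jar [ 0.7263 -0.1319  0.0614]
```

View pics/crop0.png

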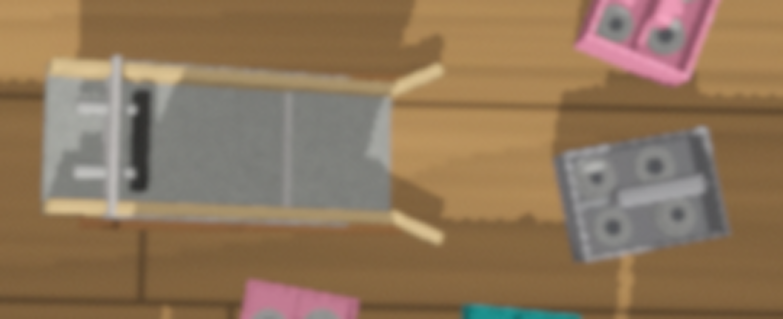

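```bash
python3 - <<'E'
from h import *
np.set_printoptions(precision=4,suppress=True)
c=dict(np.load("top0.npz")); P=pts(c)
a=P[174:208,323:347].reshape(-1,3); b=P[174:208,276:317].reshape(-1,3)
# z = k*x+l*y + d_a / d_b, joint
A=np.vstack([np.c_[a[:,:2],np.ones(len(a)),np.zeros(len(a))],np.c_[b[:,:2],np.zeros(len(b)),np.ones(len(b))]])
s=np.linalg.lstsq(A,np.r_[a[:,2],b[:,2]],rcond=None)[0]; print("plane",s,"slope",np.degrees(np.arctan(np.hypot(*s[:2]))),"yaw",np.degrees(np.arctan2(s[1],s[0])),"step",(s[2]-s[3])*np.cos(np.pi/10))
# rails: height above deck plane
H=(P[...,2]-(P[...,:2]@s[:2]+s[2]))
w=np.zeros(H.shape,bool); w[150:232,276:345]=1
hsv=cv2.cvtColor(c["color"],cv2.COLOR_RGB2HSV)
m=w&(H>.010)&(H<.03)
for side in(0,1):
    mm=m.copy(); mm[190:]&=(side==1); mm[:190]&=(side==0)
    q=P[mm]; l=np.polyfit(q[:,1],q[:,0],1); print(side,len(q),"x=",l,"yaw",np.degrees(np.arctan2(1,l[0])),"at y=-.12,0,.05:",np.polyval(l,[-.12,0,.05]),"rng y",q[:,1].min(),q[:,1].max())
for u in (290,310,330,340):
  print(u,[(v,round(float(P[v,u,0]),4),round(float(H[v,u])*1000)) for v in list(range(158,174))+list(range(208,226))])
# lip: brightest column
g=cv2.cvtColor(c["color"],cv2.COLOR_RGB2GRAY)
print(g[178:206,312:328].mean(0), g[178:206,345:362].mean(0))
E
```

```text
plane [-0.4673  0.2694  0.299   0.2953] slope 28.340280596333923 yaw 150.03571990887696 step 0.0034859963802907493
0 954 x= [-0.1908  0.6076] yaw 100.80208031558638 at y=-.12,0,.05: [0.6305 0.6076 0.5981] rng y -0.10043472504333194 0.06351913704677654Traceback (most recent call last):
  File "<stdin>", line 15, in <module>
    raise TypeError("expected non-empty vector for x")
TypeError: expected non-empty vector for x
```

```bash
python3 - <<'E'
from h import *
np.set_printoptions(precision=4,suppress=True)
c=dict(np.load("top0.npz")); P=pts(c)
a=P[182:203,323:346].reshape(-1,3); b=P[182:203,276:316].reshape(-1,3)
A=np.vstack([np.c_[a[:,:2],np.ones(len(a)),np.zeros(len(a))],np.c_[b[:,:2],np.zeros(len(b)),np.ones(len(b))]]); z=np.r_[a[:,2],b[:,2]]
from scipy.optimize import least_squares
s=least_squares(lambda s:A@s-z,[0,.3,0,0],loss="soft_l1",f_scale=.001).x
print("plane",s,"slope",np.degrees(np.arctan(np.hypot(*s[:2]))),"yaw",np.degrees(np.arctan2(s[1],s[0])),"step",(s[2]-s[3])*np.cos(np.pi/10), "resid",np.std(A@s-z))
H=(P[...,2]-(P[...,:2]@s[:2]+s[2]))
print("foot y at x=.545,.525,.565",[(-.0006-s[2]-s[0]*x)/s[1] for x in(.545,.525,.565)])
for u in (285,300,312,325,335,345):
  print(u,[(v,round(float(P[v,u,0])*1000),round(float(H[v,u])*1000)) for v in list(range(160,174))+list(range(207,220))])
g=cv2.cvtColor(c["color"],cv2.COLOR_RGB2GRAY)
print(g[178:206,312:328].mean(0), g[178:206,345:362].mean(0))
E
```

```text
plane [-0.009   0.3213  0.0462  0.0381] slope 17.8208453552906 yaw 91.59846855977787 step 0.007679992559480925 resid 0.04848210033692671
foot y at x=.545,.525,.565 [np.float64(-0.13041811834205036), np.float64(-0.1309762339358097), np.float64(-0.12986000274829101)]
285 [(160, 633, -57), (161, 630, -52), (162, 616, 12), (163, 612, 24), (164, 609, 24), (165, 607, 24), (166, 605, 22), (167, 603, 18), (168, 603, 4), (169, 603, -8), (170, 600, -6), (171, 598, -5), (172, 596, -8), (173, 593, -8), (207, 513, -11), (208, 511, -8), (209, 508, -8), (210, 504, 23), (211, 502, 18), (212, 499, 22), (213, 497, 22), (214, 495, 19), (215, 493, 16), (216, 494, -41), (217, 491, -41), (218, 489, -45), (219, 487, -51)]
300 [(160, 634, -44), (161, 631, -42), (162, 629, -43), (163, 621, -11), (164, 613, 19), (165, 610, 23), (166, 608, 22), (167, 605, 22), (168, 603, 22), (169, 603, 7), (170, 603, -6), (171, 601, -10), (172, 598, -9), (173, 595, -3), (207, 515, -9), (208, 513, -15), (209, 510, -8), (210, 507, -9), (211, 503, 22), (212, 501, 20), (213, 499, 20), (214, 496, 19), (215, 494, 15), (216, 493, 3)
[... 1411 characters left out ...]
), (162, 632, -10), (163, 629, -7), (164, 626, -6), (165, 622, 3), (166, 619, 3), (167, 616, 8), (168, 611, 20), (169, 609, 20), (170, 606, 21), (171, 604, 23), (172, 603, 10), (173, 603, -3), (207, 519, 0), (208, 516, -1), (209, 514, -1), (210, 512, -1), (211, 509, -2), (212, 506, 17), (213, 503, 21), (214, 501, 20), (215, 498, 19), (216, 496, 20), (217, 494, 4), (218, 492, 5), (219, 489, 4)]
[124.7857 124.25   123.8214 123.4286 124.8929 130.6071 138.5714 142.2857
 137.3571 130.2857 127.5714 127.1071 126.9643 126.8214 126.8929 126.5357] [127.     129.1786 133.0714 138.7857 143.8214 147.7143 150.4286 152.1429
 152.3214 149.0714 143.9643 141.     140.6071 140.9643 141.1429 141.7857
 142.25  ]
```

```bash
cat >> h.py <<'E'
def tgt(x,y,z,yaw,tilt=0):
    """tool x along heading yaw (deg), z down; tilt: top leans back against heading. prints shift+turn for a row"""
    from rig import sense
    s=sense(); R0=R.from_quat(s["ee_rot"])
    Rt=R.from_euler("z",yaw,degrees=True)*R.from_euler("x",180,degrees=True)*R.from_euler("y",tilt,degrees=True)
    d=R0.inv().apply(np.array([x,y,z])-s["tool_pos"]); r=(R0.inv()*Rt).as_rotvec(degrees=True)
    print("t",round(s["time_s"],2),"shift",d.round(4),"turn",r.round(2),"axes x",Rt.apply([1,0,0]).round(2),"z",Rt.apply([0,0,1]).round(2),"F",np.array(s["contact_force"]).round(2),"pos",s["tool_pos"].round(4))
E
python3 -c "
from h import *
tgt(.5228,-.330,.15,101.4); tgt(.5,-.4,.1,90,28)"
```

```text
t 0.1 shift [ 0.3434 -0.1104  0.0808] turn [-6.00e-02 -5.00e-02 -7.74e+01] axes x [-0.2   0.98  0.  ] z [ 0.  0. -1.] F [-0.44 -0.04 -1.13] pos [ 0.254  -0.5706  0.2306]
t 0.1 shift [ 0.2941 -0.0556  0.1307] turn [ 16.05  24.77 -64.64] axes x [0.   0.88 0.47] z [ 0.    0.47 -0.88] F [-0.44 -0.04 -1.13] pos [ 0.254  -0.5706  0.2306]
```

Request:
carry_out(
  motion=[
    [0.05,0.043,-0.014,0.01,0,0,-8.5],
    [0.05,0.086,-0.028,0.02,0,0,-17],
    [0.05,0.129,-0.041,0.03,0,0,-25.5],
    [0.05,0.172,-0.055,0.04,0,0,-34],
    [0.05,0.215,-0.069,0.05,0,0,-42.5],
    [0.05,0.258,-0.083,0.06,0,0,-51],
    [0.05,0.301,-0.097,0.07,0,0,-59.5],
    [0.05,0.343,-0.11,0.08,0,0,-68],
  ],
)

```text
time_s: 0.9
tool_pos: [0.5236, -0.3289, 0.1501]
ee_rot: [0.692, 0.721, 0.0, -0.001]
contact_force: [0.5, -1.2, -0.3]
width: 0.0499
```

```bash
python3 -c "
from h import *
tgt(.5228,-.330,.05,101.4)"
```

```text
t 0.9 shift [-0.0012 -0.0007  0.1001] turn [-0.04 -0.09 -9.05] axes x [-0.2   0.98  0.  ] z [ 0.  0. -1.] F [ 0.46 -1.18 -0.35] pos [ 0.5236 -0.3289  0.1501]
```

Turn first, then go down.

Request:
carry_out(
  motion=[
    [0.05,-0.001,-0.001,0.02,0,0,-5],
    [0.05,-0.001,-0.001,0.04,0,0,-9],
    [0.05,-0.001,-0.001,0.06,0,0,-9],
    [0.05,-0.001,-0.001,0.075,0,0,-9],
    [0.05,-0.001,-0.001,0.09,0,0,-9],
    [0.05,-0.001,-0.001,0.1,0,0,-9],
    [0.05,-0.001,-0.001,0.1,0,0,-9],
    [0.05,-0.001,-0.001,0.1,0,0,-9],
  ],
)

```text
time_s: 1.7
tool_pos: [0.5227, -0.33, 0.0503]
ee_rot: [0.634, 0.773, 0.0, -0.001]
contact_force: [-0.2, -0.4, 0.7]
width: 0.0498
```

Request:
carry_out(
  motion=[
    [0.01,0,0,0,0,0,0],
    [0.01,0,0,0,0,0,0],
    [0.01,0,0,0,0,0,0],
    [0.01,0,0,0,0,0,0],
    [0.01,0,0,0,0,0,0],
    [0.01,0,0,0,0,0,0],
    [0.01,0,0,0,0,0,0],
    [0.01,0,0,0,0,0,0],
  ],
  force=35,
)

```text
time_s: 2.5
tool_pos: [0.523, -0.3304, 0.0512]
ee_rot: [0.634, 0.773, 0.0, -0.0]
contact_force: [-1.3, -0.0, 6.1]
width: 0.0152
```

```bash
python3 -c "
from h import *
tgt(.5545,-.205,.0503,90)"
```

```text
t 2.5 shift [0.1167 0.0555 0.001 ] turn [ 1.000e-02 -3.000e-02  1.134e+01] axes x [0. 1. 0.] z [ 0. -0. -1.] F [-1.31 -0.03  6.12] pos [ 0.523  -0.3304  0.0512]
```

Request:
carry_out(
  motion=[
    [0.01,0.012,0.006,-0.002,0,0,1],
    [0.01,0.029,0.014,-0.002,0,0,3],
    [0.01,0.046,0.022,-0.002,0,0,5],
    [0.01,0.064,0.031,-0.002,0,0,7],
    [0.01,0.082,0.039,-0.002,0,0,9],
    [0.01,0.1,0.048,-0.002,0,0,11.3],
    [0.01,0.112,0.053,-0.002,0,0,11.3],
    [0.01,0.117,0.0555,-0.002,0,0,11.3],
  ],
)

```text
time_s: 3.3
tool_pos: [0.554, -0.2034, 0.0527]
ee_rot: [0.706, 0.708, 0.0, -0.001]
contact_force: [-0.4, -1.3, -7.5]
width: 0.0151
```

Request:
carry_out(
  motion=[
    [0.01,0,0,0,0,0,0],
    [0.01,0,0,0.001,0,0,0],
    [0.01,0,0,0.001,0,0,0],
    [0.05,0,0,0.001,0,0,0],
    [0.05,0,0,0.001,0,0,0],
    [0.05,0,0,0.001,0,0,0],
    [0.05,0,0,-0.01,0,0,0],
    [0.05,0,0,-0.04,0,0,0],
  ],
)

```text
time_s: 4.1
tool_pos: [0.5524, -0.203, 0.0918]
ee_rot: [0.706, 0.708, -0.001, -0.003]
contact_force: [0.2, -0.3, 0.1]
width: 0.0502
```

```bash
python3 -c "
from h import *
tgt(.5545,-.42,.15,90,28)"
```

```text
t 4.1 shift [-0.2169  0.0011 -0.0588] turn [-0.32 27.85  0.09] axes x [0.   0.88 0.47] z [ 0.    0.47 -0.88] F [ 0.21 -0.26  0.09] pos [ 0.5524 -0.203   0.0918]
```

Request:
carry_out(
  motion=[
    [0.04,-0.01,0,-0.045,0,0,0],
    [0.04,-0.05,0,-0.06,0,5,0],
    [0.04,-0.09,0,-0.06,0,10,0],
    [0.04,-0.13,0,-0.06,0,15,0],
    [0.04,-0.17,0,-0.06,0,20,0],
    [0.04,-0.2,0,-0.06,0,25,0],
    [0.04,-0.217,0.001,-0.059,0,28,0],
    [0.04,-0.217,0.001,-0.059,0,28,0],
  ],
)

```text
time_s: 4.9
tool_pos: [0.5533, -0.4238, 0.1492]
ee_rot: [0.687, 0.685, 0.17, -0.174]
contact_force: [-0.7, 0.7, 0.9]
width: 0.04
```

```bash
python3 - <<'E'
from h import *
from rig import capture
c=capture("top");P=pts(c);Z=P[...,2]
cv2.imwrite("pics/crop1.png",cv2.resize(c["color"][130:260,220:500,::-1],None,fx=2.8,fy=2.8,interpolation=cv2.INTER_CUBIC))
w=np.zeros(Z.shape,bool); w[160:225,350:430]=1
q=(abs(P[...,0]-.5545)<.07)&(abs(P[...,1]+.205)<.075)
for lo,hi in((.034,.055),(.065,.1)):
    print(rect(P,q&(Z>lo)&(Z<hi)))
tgt(.5545,-.30,.02,90,28)
E
```

```text
(((554.9346923828125, -203.7034912109375), (120.67638397216797, 90.68182373046875), 89.9273910522461), 399)
(((554.0609130859375, -202.13876342773438), (15.292472839355469, 67.88664245605469), 0.4560451805591583), 222)
t 4.95 shift [0.0462 0.0016 0.1718] turn [-0.29 -0.15 -0.12] axes x [0.   0.88 0.47] z [ 0.    0.47 -0.88] F [ 1.11 -0.17  0.44] pos [ 0.5537 -0.4218  0.1497]
```

View pics/crop1.png

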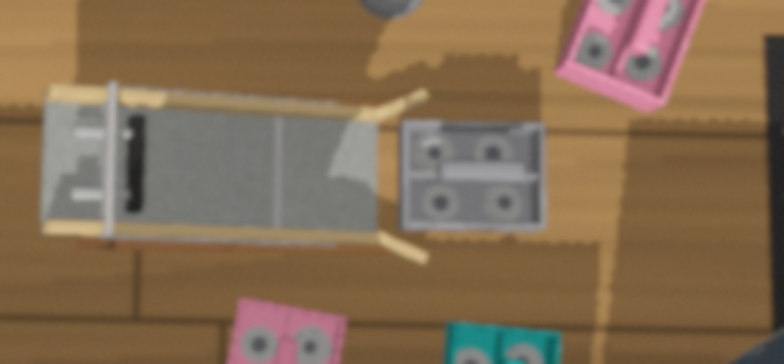

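The tote is square on the middle line, about 7 px short of the foot. Now I lower the finger tips behind its heel.

Request:
carry_out(
  motion=[
    [0.04,0.005,0.001,0.028,0,0,0],
    [0.04,0.01,0.001,0.056,0,0,0],
    [0.04,0.015,0.001,0.084,0,0,0],
    [0.04,0.02,0.001,0.112,0,0,0],
    [0.04,0.026,0.001,0.14,0,0,0],
    [0.04,0.031,0.001,0.16,0,0,0],
    [0.04,0.034,0.001,0.173,0,0,0],
    [0.04,0.034,0.001,0.173,0,0,0],
  ],
)

```text
time_s: 5.75
tool_pos: [0.5536, -0.3078, 0.013]
ee_rot: [0.685, 0.686, 0.17, -0.175]
contact_force: [-0.3, 0.5, -0.0]
width: 0.0398
```

```bash
python3 - <<'E'
from h import *
tgt(.5545,-.26,.011,90,28)
tgt(.5545,-.21,.011,90,28)
E
```

```text
t 5.75 shift [0.0412 0.0011 0.0244] turn [-0.42 -0.2  -0.03] axes x [0.   0.88 0.47] z [ 0.    0.47 -0.88] F [-0.33  0.5  -0.02] pos [ 0.5536 -0.3078  0.013 ]
t 5.75 shift [0.0853 0.0012 0.048 ] turn [-0.42 -0.2  -0.03] axes x [0.   0.88 0.47] z [ 0.    0.47 -0.88] F [-0.33  0.5  -0.02] pos [ 0.5536 -0.3078  0.013 ]
```

Request:
carry_out(
  motion=[
    [0.04,0.006,0,0.003,0,0,0],
    [0.04,0.011,0.001,0.006,0,0,0],
    [0.04,0.017,0.001,0.009,0,0,0],
    [0.04,0.022,0.001,0.012,0,0,0],
    [0.04,0.027,0.001,0.015,0,0,0],
    [0.04,0.032,0.001,0.018,0,0,0],
    [0.04,0.037,0.001,0.021,0,0,0],
    [0.04,0.042,0.001,0.023,0,0,0],
  ],
)

```text
time_s: 6.55
tool_pos: [0.5545, -0.2599, 0.0125]
ee_rot: [0.685, 0.686, 0.17, -0.174]
contact_force: [0.2, -2.2, 0.1]
width: 0.0397
```

```bash
python3 - <<'E'
from h import *
tgt(.5545,-.21,.013,90,28)
E
```

```text
t 6.55 shift [0.0442 0.0001 0.0231] turn [-0.4  -0.16 -0.04] axes x [0.   0.88 0.47] z [ 0.    0.47 -0.88] F [ 0.15 -2.22  0.09] pos [ 0.5545 -0.2599  0.0125]
```

Request:
carry_out(
  motion=[
    [0.04,0.005,0,0.003,0,0,0],
    [0.04,0.011,0,0.006,0,0,0],
    [0.04,0.017,0,0.009,0,0,0],
    [0.04,0.023,0,0.012,0,0,0],
    [0.04,0.028,0,0.015,0,0,0],
    [0.04,0.033,0,0.018,0,0,0],
    [0.04,0.039,0,0.021,0,0,0],
    [0.04,0.044,0,0.023,0,0,0],
  ],
)

```text
time_s: 7.35
tool_pos: [0.5542, -0.2095, 0.0129]
ee_rot: [0.685, 0.686, 0.17, -0.175]
contact_force: [0.5, -3.1, -2.0]
width: 0.0399
```

```bash
python3 - <<'E'
from h import *
from rig import capture
c=capture("side")
cv2.imwrite("pics/side1.png",cv2.resize(c["color"][100:300,220:460,::-1],None,fx=3,fy=3,interpolation=cv2.INTER_CUBIC))
tgt(.5545,-.16,.013,90,28)
E
```

```text
t 7.4 shift [0.0428 0.0006 0.023 ] turn [-0.45 -0.23 -0.04] axes x [0.   0.88 0.47] z [ 0.    0.47 -0.88] F [ 0.3  -0.4  -0.12] pos [ 0.5541 -0.2086  0.013 ]
```

View pics/side1.png

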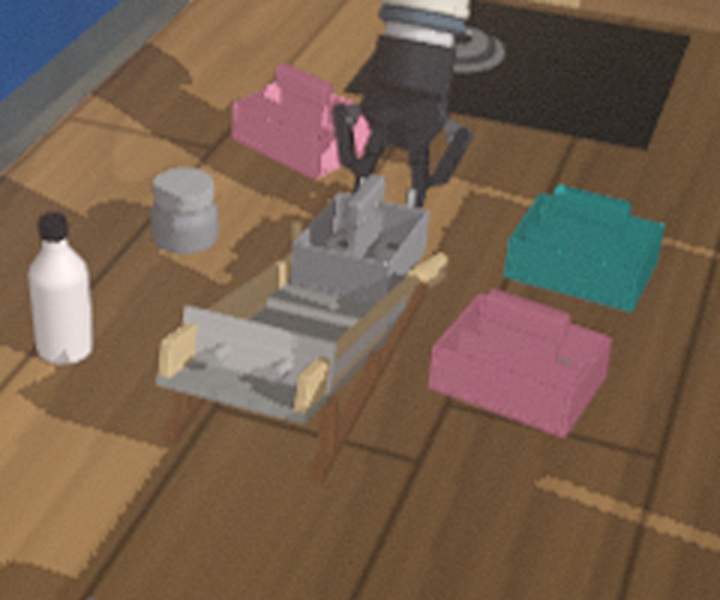

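Request:
carry_out(
  motion=[
    [0.04,0.005,0,0.003,0,0,0],
    [0.04,0.011,0,0.006,0,0,0],
    [0.04,0.017,0,0.009,0,0,0],
    [0.04,0.023,0,0.012,0,0,0],
    [0.04,0.028,0,0.015,0,0,0],
    [0.04,0.033,0,0.018,0,0,0],
    [0.04,0.038,0,0.021,0,0,0],
    [0.04,0.043,0,0.023,0,0,0],
  ],
)

```text
time_s: 8.2
tool_pos: [0.5538, -0.1593, 0.013]
ee_rot: [0.685, 0.686, 0.17, -0.175]
contact_force: [-0.7, -3.6, -2.1]
width: 0.0401
```

```bash
cat > loc.py <<'E'
from h import *
from rig import capture
# bar top in top view: heel x along deck if tote lies on slope
c=capture("top");P=pts(c);Z=P[...,2]
g=c["color"].astype(int); grey=(g.max(-1)-g.min(-1)<30)
def loc(lo,hi,tilt=18,dz=.08):
    import rig
    y0=rig.sense()["tool_pos"][1]
    q=(abs(P[...,0]-.5545)<.012)&(P[...,1]>y0+.028)&(P[...,1]<y0+.125)
    m=q&(Z>lo)&(Z<hi)&grey
    p=P[m]; t=np.tan(np.radians(18)); hd=(p[:,2]-(p[:,1]+.130)*t)*np.cos(np.radians(18))  # height off deck
    s=(p[:,1]+.130)*np.cos(np.radians(18))+p[:,2]*np.sin(np.radians(18))
    k=hd>.06
    print(k.sum(),"s range",np.percentile(s[k],[1,50,99]).round(4),"height",np.median(hd[k]).round(4),"slope",np.polyfit(s[k],hd[k],1).round(4),"x",np.median(p[k][:,0]).round(4))
loc(.05,.2)
E
python3 - <<'E'
from loc import *
tgt(.5545,-.15,.014,90,28)
tgt(.5545,-.11,.027,90,28)
E
```

```text
210 s range [0.0264 0.0577 0.0838] height 0.0805 slope [-0.1017  0.0849] x 0.5527
t 8.25 shift [0.0078 0.0009 0.0032] turn [-0.5  -0.29 -0.04] axes x [0.   0.88 0.47] z [ 0.    0.47 -0.88] F [ 0.77 -0.15 -0.46] pos [ 0.5536 -0.1584  0.0132]
t 8.25 shift [0.0492 0.0009 0.0107] turn [-0.5  -0.29 -0.04] axes x [0.   0.88 0.47] z [ 0.    0.47 -0.88] F [ 0.77 -0.15 -0.46] pos [ 0.5536 -0.1584  0.0132]
```

Request:
carry_out(
  motion=[
    [0.04,0.006,0,0.003,0,0,0],
    [0.04,0.012,0,0.004,0,0,0],
    [0.04,0.018,0,0.0055,0,0,0],
    [0.04,0.024,0,0.006,0,0,0],
    [0.04,0.03,0,0.007,0,0,0],
    [0.04,0.037,0,0.008,0,0,0],
    [0.04,0.043,0,0.0095,0,0,0],
    [0.04,0.049,0,0.0105,0,0,0],
  ],
)

```text
time_s: 9.05
tool_pos: [0.5537, -0.1099, 0.0275]
ee_rot: [0.685, 0.686, 0.17, -0.176]
contact_force: [0.4, -5.6, 0.3]
width: 0.0398
```

```bash
python3 - <<'E'
from loc import *
tgt(.5545,-.08,.038,90,28)
from rig import capture
c=capture("side")
cv2.imwrite("pics/side2.png",cv2.resize(c["color"][120:270,240:440,::-1],None,fx=4,fy=4,interpolation=cv2.INTER_CUBIC))
E
```

```text
203 s range [0.0775 0.1073 0.1333] height 0.078 slope [-0.0554  0.0826] x 0.5531
t 9.1 shift [0.0303 0.0009 0.0047] turn [-0.5  -0.34 -0.02] axes x [0.   0.88 0.47] z [ 0.    0.47 -0.88] F [-0.85  0.06 -0.11] pos [ 0.5536 -0.1089  0.0278]
```

View pics/side2.png

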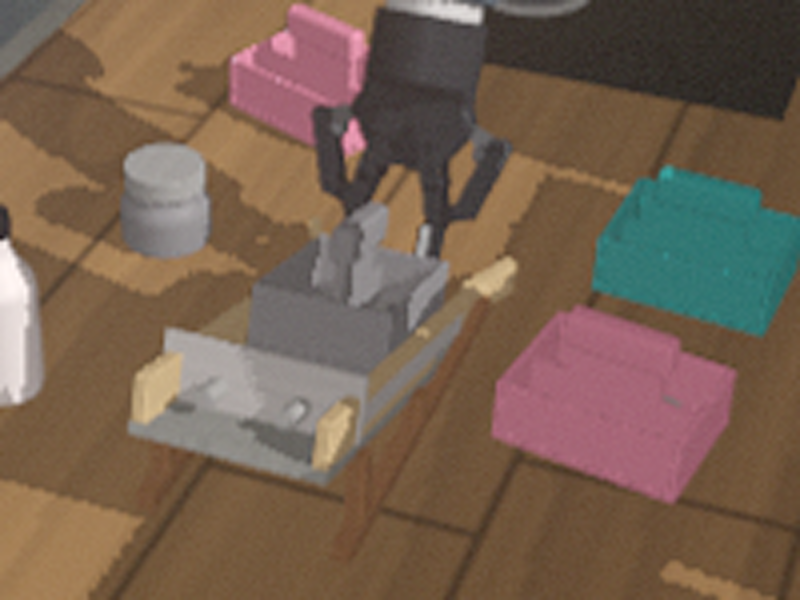

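Request:
carry_out(
  motion=[
    [0.04,0.005,0,0.001,0,0,0],
    [0.04,0.01,0,0.002,0,0,0],
    [0.04,0.015,0,0.003,0,0,0],
    [0.04,0.02,0,0.004,0,0,0],
    [0.04,0.025,0,0.005,0,0,0],
    [0.04,0.03,0,0.006,0,0,0],
    [0.04,0.034,0,0.007,0,0,0],
    [0.04,0.038,0,0.007,0,0,0],
  ],
)

```text
time_s: 9.95
tool_pos: [0.5532, -0.0718, 0.0396]
ee_rot: [0.685, 0.686, 0.17, -0.177]
contact_force: [0.2, -3.8, -2.2]
width: 0.0396
```

```bash
python3 - <<'E'
from loc import *
tgt(.5545,-.06,.045,90,28)
tgt(.5545,-.05,.048,90,28)
E
```

```text
215 s range [0.1165 0.148  0.1759] height 0.0744 slope [-0.0916  0.0871] x 0.553
t 10.0 shift [0.0123 0.0012 0.0009] turn [-0.55 -0.4  -0.01] axes x [0.   0.88 0.47] z [ 0.    0.47 -0.88] F [-0.09 -1.34 -0.18] pos [ 0.5533 -0.0713  0.04  ]
t 10.0 shift [0.0226 0.0013 0.003 ] turn [-0.55 -0.4  -0.01] axes x [0.   0.88 0.47] z [ 0.    0.47 -0.88] F [-0.09 -1.34 -0.18] pos [ 0.5533 -0.0713  0.04  ]
```

Request:
carry_out(
  motion=[
    [0.04,0.002,0,0,0,0,0],
    [0.04,0.004,0,0,0,0,0],
    [0.04,0.006,0,0.001,0,0,0],
    [0.04,0.008,0,0.001,0,0,0],
    [0.04,0.009,0,0.001,0,0,0],
    [0.04,0.01,0,0.001,0,0,0],
    [0.04,0.01,0,0.001,0,0,0],
    [0.04,0.01,0,0.001,0,0,0],
  ],
)

```text
time_s: 10.8
tool_pos: [0.5532, -0.0619, 0.0439]
ee_rot: [0.685, 0.686, 0.17, -0.177]
contact_force: [0.5, -1.8, -1.8]
width: 0.0401
```

```bash
python3 - <<'E'
from loc import *
tgt(.5545,-.05,.048,90,28)
E
```

```text
213 s range [0.127  0.1572 0.1862] height 0.0743 slope [-0.0842  0.0866] x 0.553
t 10.85 shift [0.0124 0.0013 0.002 ] turn [-0.56 -0.42 -0.01] axes x [0.   0.88 0.47] z [ 0.    0.47 -0.88] F [-0.74 -1.74 -0.91] pos [ 0.5532 -0.0619  0.0439]
```

Request:
carry_out(
  motion=[
    [0.04,0.001,0,0,0,0,0],
    [0.04,0.001,0,0,0,0,0],
    [0.04,0.002,0,0,0,0,0],
    [0.04,0.002,0,0,0,0,0],
    [0.04,0.003,0,0,0,0,0],
    [0.04,0.003,0,0.0005,0,0,0],
    [0.04,0.003,0,0.0005,0,0,0],
    [0.04,0.003,0,0.0005,0,0,0],
  ],
)

```text
time_s: 11.65
tool_pos: [0.5533, -0.059, 0.045]
ee_rot: [0.685, 0.686, 0.17, -0.177]
contact_force: [-0.6, -4.2, 0.6]
width: 0.0402
```

```bash
python3 - <<'E'
from loc import *
tgt(.5545,-.05,.048,90,28)
E
```

```text
215 s range [0.129  0.1599 0.1894] height 0.0741 slope [-0.0798  0.0863] x 0.553
t 11.7 shift [0.0094 0.0012 0.0016] turn [-0.55 -0.42 -0.01] axes x [0.   0.88 0.47] z [ 0.    0.47 -0.88] F [ 0.36 -3.7   0.71] pos [ 0.5533 -0.059   0.045 ]
```

Request:
carry_out(
  motion=[
    [0.04,0.0005,0,0,0,0,0],
    [0.04,0.0005,0,0,0,0,0],
    [0.04,0.001,0,0,0,0,0],
    [0.04,0.001,0,0,0,0,0],
    [0.04,0.0015,0,0,0,0,0],
    [0.04,0.0015,0,0,0,0,0],
    [0.04,0.0015,0,0,0,0,0],
    [0.04,0.0015,0,0,0,0,0],
  ],
)

```text
time_s: 12.5
tool_pos: [0.5532, -0.0576, 0.0457]
ee_rot: [0.685, 0.686, 0.17, -0.177]
contact_force: [-0.4, -2.2, -3.1]
width: 0.0399
```

```bash
python3 - <<'E'
from loc import *
tgt(.5545,-.05,.048,90,28)
E
```

```text
217 s range [0.1314 0.1615 0.1903] height 0.0742 slope [-0.0601  0.0829] x 0.5528
t 12.55 shift [0.0078 0.0013 0.0016] turn [-0.56 -0.43 -0.01] axes x [0.   0.88 0.47] z [ 0.    0.47 -0.88] F [ 0.29 -2.88 -2.46] pos [ 0.5532 -0.0576  0.0457]
```

Request:
carry_out(
  motion=[
    [0.04,0.0005,0,0,0,0,0],
    [0.04,0.0005,0,0,0,0,0],
    [0.04,0.001,0,0,0,0,0],
    [0.04,0.001,0,0,0,0,0],
    [0.04,0.0015,0,0,0,0,0],
    [0.04,0.0015,0,0,0,0,0],
    [0.04,0.0015,0,0,0,0,0],
    [0.04,0.0015,0,0,0,0,0],
  ],
)

```text
time_s: 13.35
tool_pos: [0.5532, -0.0563, 0.0464]
ee_rot: [0.685, 0.686, 0.17, -0.177]
contact_force: [0.4, -3.2, -1.7]
width: 0.0397
```

```bash
python3 - <<'E'
from loc import *
tgt(.5545,-.05,.048,90,28)
from rig import capture
c=capture("side")
cv2.imwrite("pics/side3.png",cv2.resize(c["color"][140:260,250:410,::-1],None,fx=5,fy=5,interpolation=cv2.INTER_CUBIC))
E
```

```text
219 s range [0.1317 0.1626 0.192 ] height 0.0741 slope [-0.087   0.0875] x 0.553
t 13.4 shift [0.0063 0.0013 0.0016] turn [-0.56 -0.43 -0.01] axes x [0.   0.88 0.47] z [ 0.    0.47 -0.88] F [-0.1  -3.05 -2.11] pos [ 0.5532 -0.0563  0.0464]
```

View pics/side3.png

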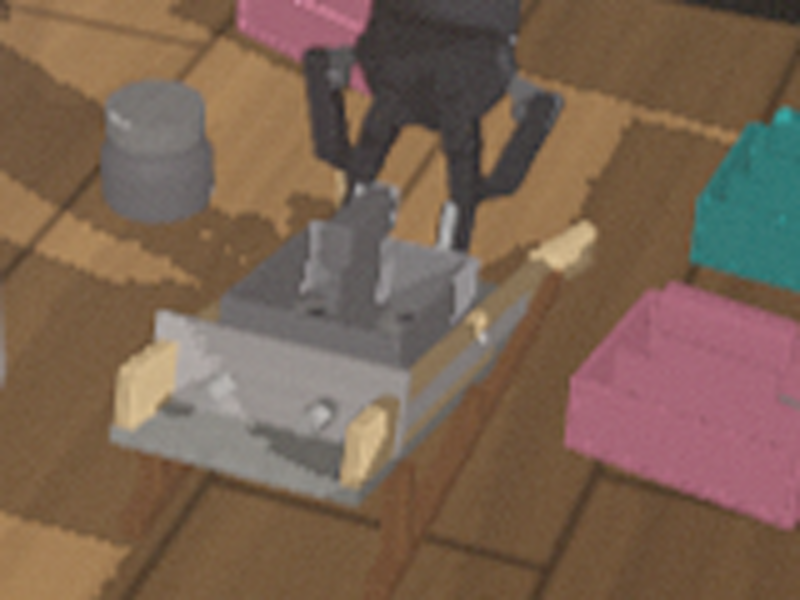

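Request:
carry_out(
  motion=[
    [0.04,0.0005,0,0,0,0,0],
    [0.04,0.0005,0,0,0,0,0],
    [0.04,0.001,0,0,0,0,0],
    [0.04,0.001,0,0,0,0,0],
    [0.04,0.0015,0,0,0,0,0],
    [0.04,0.0015,0,0,0,0,0],
    [0.04,0.0015,0,0,0,0,0],
    [0.04,0.0015,0,0,0,0,0],
  ],
)

```text
time_s: 14.25
tool_pos: [0.5532, -0.0549, 0.0472]
ee_rot: [0.685, 0.686, 0.17, -0.177]
contact_force: [0.3, -2.7, -2.7]
width: 0.0404
```

```bash
python3 - <<'E'
from loc import *
tgt(.5545,-.05,.048,90,28)
E
```

```text
216 s range [0.1342 0.1633 0.1939] height 0.074 slope [-0.0758  0.0859] x 0.5528
t 14.3 shift [0.0047 0.0013 0.0016] turn [-0.56 -0.44 -0.02] axes x [0.   0.88 0.47] z [ 0.    0.47 -0.88] F [ 1.36 -3.21 -2.67] pos [ 0.5532 -0.0549  0.0472]
```

Request:
carry_out(
  motion=[
    [0.04,0,0,0.001,0,0,0],
    [0.04,-0.0003,0,0.002,0,0,0],
    [0.04,0,0,0.002,0,0,0],
    [0.04,0.0005,0,0.002,0,0,0],
    [0.04,0.001,0,0.0022,0,0,0],
    [0.04,0.0012,0,0.0022,0,0,0],
    [0.04,0.0012,0,0.0022,0,0,0],
    [0.04,0.0012,0,0.0022,0,0,0],
  ],
)

```text
time_s: 15.1
tool_pos: [0.5533, -0.0529, 0.0458]
ee_rot: [0.685, 0.686, 0.17, -0.177]
contact_force: [1.3, -4.5, -2.2]
width: 0.04
```

```bash
python3 - <<'E'
from loc import *
tgt(.5545,-.05,.048,90,28)
E
```

```text
216 s range [0.1359 0.1657 0.195 ] height 0.0735 slope [-0.0696  0.0845] x 0.5526
t 15.15 shift [ 0.0036  0.0012 -0.0006] turn [-0.55 -0.43 -0.02] axes x [0.   0.88 0.47] z [ 0.    0.47 -0.88] F [-0.11 -4.89 -1.54] pos [ 0.5533 -0.0529  0.0458]
```

Request:
carry_out(
  motion=[
    [0.04,0.0003,0,0.0001,0,0,0],
    [0.04,0.0005,0,0.0002,0,0,0],
    [0.04,0.0008,0,0.0003,0,0,0],
    [0.04,0.001,0,0.0004,0,0,0],
    [0.04,0.0012,0,0.0005,0,0,0],
    [0.04,0.0012,0,0.0005,0,0,0],
    [0.04,0.0012,0,0.0005,0,0,0],
    [0.04,0.0012,0,0.0005,0,0,0],
  ],
)

```text
time_s: 15.95
tool_pos: [0.5535, -0.052, 0.0459]
ee_rot: [0.685, 0.686, 0.17, -0.176]
contact_force: [-0.0, -7.1, 0.0]
width: 0.0399
```

```bash
python3 - <<'E'
from loc import *
tgt(.5545,-.05,.048,90,28)
E
```

```text
218 s range [0.136  0.1668 0.1954] height 0.0735 slope [-0.0766  0.086 ] x 0.5527
t 16.0 shift [ 0.0028  0.001  -0.0008] turn [-0.52 -0.38 -0.  ] axes x [0.   0.88 0.47] z [ 0.    0.47 -0.88] F [-0.22 -7.35 -0.31] pos [ 0.5535 -0.0521  0.046 ]
```

Request:
carry_out(
  motion=[
    [0.04,0.0003,0,0.0001,0,0,0],
    [0.04,0.0005,0,0.0002,0,0,0],
    [0.04,0.0007,0,0.0003,0,0,0],
    [0.04,0.001,0,0.0004,0,0,0],
    [0.04,0.001,0,0.0005,0,0,0],
    [0.04,0.001,0,0.0005,0,0,0],
    [0.04,0.001,0,0.0005,0,0,0],
    [0.04,0.001,0,0.0005,0,0,0],
  ],
)

```text
time_s: 16.8
tool_pos: [0.5536, -0.0515, 0.0461]
ee_rot: [0.685, 0.686, 0.17, -0.176]
contact_force: [-1.0, -8.1, 1.1]
width: 0.0397
```

```bash
python3 - <<'E'
from loc import *
tgt(.5545,-.05,.048,90,28)
E
```

```text
217 s range [0.1368 0.167  0.196 ] height 0.0738 slope [-0.0784  0.0862] x 0.553
t 16.85 shift [ 0.0023  0.0009 -0.001 ] turn [-0.49 -0.33  0.02] axes x [0.   0.88 0.47] z [ 0.    0.47 -0.88] F [-0.63 -7.43  0.58] pos [ 0.5536 -0.0515  0.046 ]
```

Request:
carry_out(
  motion=[
    [0.04,0.0003,0,0.0001,0,0,0],
    [0.04,0.0006,0,0.0002,0,0,0],
    [0.04,0.0009,0,0.0003,0,0,0],
    [0.04,0.0012,0,0.0004,0,0,0],
    [0.04,0.0015,0,0.0005,0,0,0],
    [0.04,0.0015,0,0.0005,0,0,0],
    [0.04,0.0015,0,0.0005,0,0,0],
    [0.04,0.0015,0,0.0005,0,0,0],
  ],
)

```text
time_s: 17.65
tool_pos: [0.5537, -0.0507, 0.0462]
ee_rot: [0.685, 0.687, 0.17, -0.175]
contact_force: [0.1, -8.5, -0.9]
width: 0.0401
```

```bash
python3 - <<'E'
from loc import *
tgt(.5545,-.05,.048,90,28)
E
```

```text
218 s range [0.1388 0.1682 0.197 ] height 0.0736 slope [-0.0897  0.088 ] x 0.553
t 17.7 shift [ 0.0014  0.0008 -0.0013] turn [-0.47 -0.26  0.04] axes x [0.   0.88 0.47] z [ 0.    0.47 -0.88] F [-0.56 -7.7   0.07] pos [ 0.5537 -0.0507  0.0462]
```

Request:
carry_out(
  motion=[
    [0.04,0.0003,0,0.0001,0,0,0],
    [0.04,0.0006,0,0.0002,0,0,0],
    [0.04,0.0009,0,0.0004,0,0,0],
    [0.04,0.0012,0,0.0006,0,0,0],
    [0.04,0.0013,0,0.0008,0,0,0],
    [0.04,0.0013,0,0.0008,0,0,0],
    [0.04,0.0013,0,0.0008,0,0,0],
    [0.04,0.0013,0,0.0008,0,0,0],
  ],
)

```text
time_s: 18.5
tool_pos: [0.5536, -0.0498, 0.0456]
ee_rot: [0.685, 0.687, 0.169, -0.175]
contact_force: [0.2, -6.3, -4.7]
width: 0.0406
```

```bash
python3 - <<'E'
from loc import *
tgt(.5545,-.05,.048,90,28)
E
```

```text
216 s range [0.1389 0.1681 0.1969] height 0.0732 slope [-0.0693  0.0843] x 0.5528
t 18.55 shift [ 0.0009  0.0009 -0.0022] turn [-0.48 -0.17  0.05] axes x [0.   0.88 0.47] z [ 0.    0.47 -0.88] F [-0.48 -7.93 -5.53] pos [ 0.5536 -0.0498  0.0456]
```

Request:
carry_out(
  motion=[
    [0.04,0,0,0.0005,0,0,0],
    [0.04,-0.0002,0,0.001,0,0,0],
    [0.04,-0.0003,0,0.0015,0,0,0],
    [0.04,-0.0004,0,0.002,0,0,0],
    [0.04,-0.0005,0,0.003,0,0,0],
    [0.04,-0.0007,0,0.004,0,0,0],
    [0.04,-0.0007,0,0.004,0,0,0],
    [0.04,-0.0007,0,0.004,0,0,0],
  ],
)

```text
time_s: 19.35
tool_pos: [0.5534, -0.0491, 0.0412]
ee_rot: [0.685, 0.687, 0.169, -0.174]
contact_force: [-0.7, -7.6, -5.4]
width: 0.0401
```

```bash
python3 - <<'E'
from loc import *
tgt(.5545,-.05,.048,90,28)
from rig import capture
cv2.imwrite("pics/top4.png",cv2.resize(c["color"][150:230,230:390,::-1],None,fx=5,fy=5,interpolation=cv2.INTER_CUBIC))
E
```

```text
195 s range [0.1397 0.1674 0.1945] height 0.0709 slope [-0.0375  0.0768] x 0.5528
t 19.4 shift [ 0.0024  0.001  -0.0064] turn [-0.48 -0.1   0.05] axes x [0.   0.88 0.47] z [ 0.    0.47 -0.88] F [ 0.55 -6.65 -5.07] pos [ 0.5534 -0.0491  0.0412]
```

View pics/top4.png

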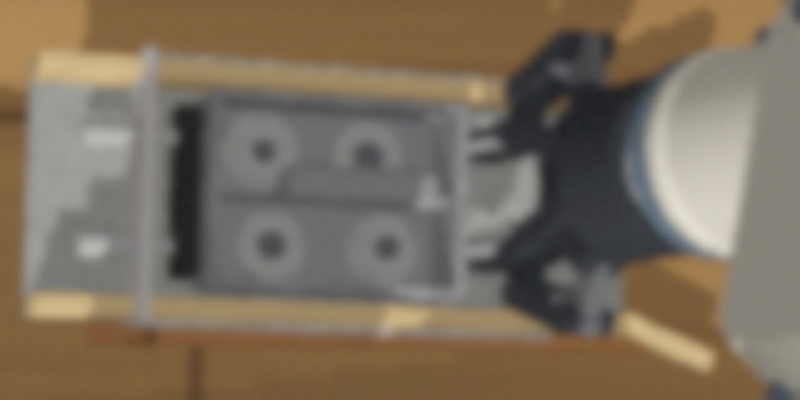

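Request:
carry_out(
  motion=[
    [0.04,0,0,0.0005,0,0,0],
    [0.04,-0.0002,0,0.001,0,0,0],
    [0.04,-0.0003,0,0.0015,0,0,0],
    [0.04,-0.0004,0,0.002,0,0,0],
    [0.04,-0.0005,0,0.003,0,0,0],
    [0.04,-0.0007,0,0.004,0,0,0],
    [0.04,-0.0007,0,0.0045,0,0,0],
    [0.04,-0.0007,0,0.0045,0,0,0],
  ],
)

```text
time_s: 20.2
tool_pos: [0.5537, -0.0481, 0.037]
ee_rot: [0.685, 0.687, 0.169, -0.174]
contact_force: [-0.4, -7.3, -0.5]
width: 0.0402
```

```bash
python3 - <<'E'
from loc import *
tgt(.5545,-.05,.048,90,28)
E
```

```text
188 s range [0.1396 0.1668 0.1941] height 0.0706 slope [-0.015   0.0726] x 0.5528
t 20.25 shift [ 0.0035  0.0007 -0.0107] turn [-0.44 -0.05  0.07] axes x [0.   0.88 0.47] z [ 0.    0.47 -0.88] F [-0.2  -6.76 -0.76] pos [ 0.5537 -0.0481  0.037 ]
```

Request:
carry_out(
  motion=[
    [0.04,-0.001,0,0,0,0,0],
    [0.04,-0.002,0,0,0,0,0],
    [0.04,-0.003,0,0,0,0,0],
    [0.04,-0.005,0,0,0,0,0],
    [0.04,-0.01,0,-0.003,0,0,0],
    [0.04,-0.018,0,-0.008,0,0,0],
    [0.04,-0.028,0,-0.02,0,0,0],
    [0.04,-0.04,0,-0.04,0,0,0],
  ],
)

```text
time_s: 21.05
tool_pos: [0.5535, -0.103, 0.0534]
ee_rot: [0.685, 0.687, 0.168, -0.175]
contact_force: [-0.3, 1.0, -0.9]
width: 0.0403
```

Request:
carry_out(
  motion=[
    [0.04,-0.02,0,-0.03,0,0,0],
    [0.04,-0.04,0,-0.06,0,0,0],
    [0.04,-0.06,0,-0.09,0,0,0],
    [0.04,-0.08,0,-0.12,0,0,0],
    [0.04,-0.1,0,-0.13,0,0,0],
    [0.04,-0.12,0,-0.13,0,0,0],
    [0.04,-0.12,0,-0.13,0,0,0],
    [0.04,-0.12,0,-0.13,0,0,0],
  ],
)

```text
time_s: 21.85
tool_pos: [0.5539, -0.2698, 0.1105]
ee_rot: [0.685, 0.686, 0.169, -0.176]
contact_force: [0.1, 0.3, -0.5]
width: 0.04
```

```bash
python3 - <<'E'
from h import *
from rig import capture,sense
c=capture("top");P=pts(c);Z=P[...,2]; t=np.pi/10
hd=(Z-(P[...,1]+.130)*np.tan(t))*np.cos(t); s=(P[...,1]+.130)*np.cos(t)+Z*np.sin(t)
q=(abs(P[...,0]-.554)<.007)&(hd>.062)&(hd<.09)&(s>.1)&(s<.25)
print("bar s",np.percentile(s[q],[1,50,99]),"h",np.median(hd[q]),np.polyfit(s[q],hd[q],1))
r=(abs(P[...,0]-.554)<.046)&(hd>.026)&(hd<.045)&(s>.08)&(s<.24)
pr=np.polyfit(s[r],hd[r],1); print("rim s",np.percentile(s[r],[1,99]),np.median(hd[r]),pr)
c0=dict(np.load("top0.npz")); P0=pts(c0)
for v,u in((110,280),(118,360),(208,164)): print(P[v,u]-P0[v,u])
d=np.abs(c["color"].astype(int)-c0["color"]).max(-1); print("diff wrench/oil/jar",d[165:250,145:185].mean(),d[90:130,265:295].mean(),d[105:138,345:376].mean())
x=capture("side")
cv2.imwrite("pics/side5.png",cv2.resize(x["color"][140:260,220:380,::-1],None,fx=5,fy=5,interpolation=cv2.INTER_CUBIC)); print(sense()["contact_force"])
E
```

```text
bar s [0.12521359 0.16006628 0.19263357] h 0.07096953618773462 [-0.0067984   0.07177484]
rim s [0.09866071 0.2181787 ] 0.03228103739065423 [-0.00270321  0.03239152]
[ 1.84739105e-04  4.26439252e-05 -5.98981114e-04]
[-0.00068575  0.00028106  0.00233773]
[ 2.31875783e-05  1.12890891e-04 -3.38888348e-04]
diff wrench/oil/jar 4.035 10.556666666666667 25.487781036168133
[ 0.11815397 -0.60734757  0.62136222]
```

View pics/side5.png

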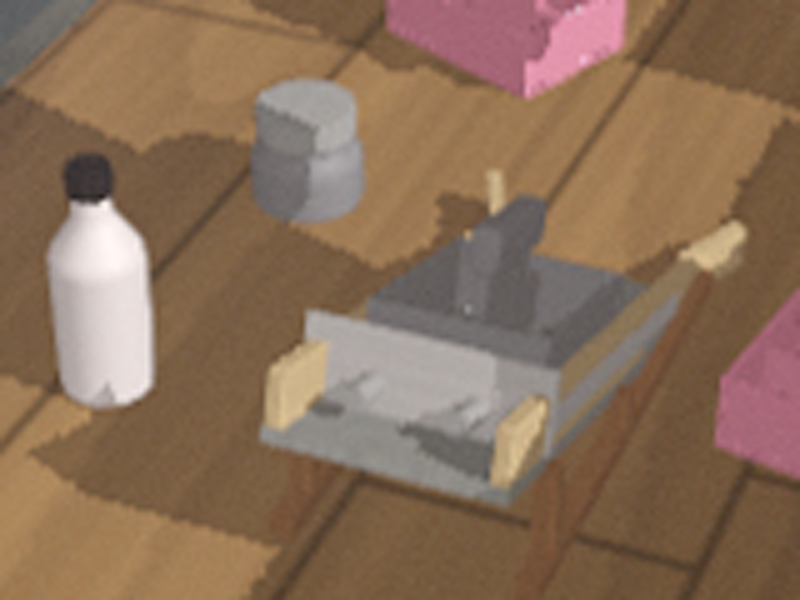

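The picture shows the tote parallel in the bay behind the buffer plate, with the bottle and jar standing. The gripper is well clear.

```bash
python3 -c "
from rig import *
print(finish_job(), sense()['time_s'])"
```

```text
the job is handed in; nothing more can be done
the job is handed in; nothing more can be done
```

The tote is in the bay and the job was handed in at about 22 s; `finish_job` gives no verdict.

**What I did:**
- I gripped the bar and slid the tote square onto the ramp's middle line.
- I let go and pushed the heel wall up the slope with the tilted, half-closed fingers.
- Wrist force stayed below about 9 N during the push, so the buffer stayed well under 15 N.
- The heel hung on the fingers at the lip. I eased it down about 8 mm with them, then backed away.

**Last checks:**
- **Heel:** it sits about 98 mm up the slope, against my lip measurement of about 96 mm.
- **Rim:** it is parallel to the deck within 0.003 to 0.007 rad and about 8 to 10 mm lower than it would be on the deck, so the tote is down in the bay.
- **Gripper:** it is clear, and the wrist force is near zero.
- **Bottle, jar and wrench:** depth spot checks show them unmoved, within 2.5 mm. The colour difference at the jar was larger than at the others. I put that down to the arm's shadow, because its depth matched.

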